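# Ready the checking fixture: seat the insert, try the cover, free its catch and hold it up

### The arm

A 6-joint arm with a two-finger parallel gripper is mounted at the origin on a cart in front of the work surface, level with it; the furniture and walls round the work are solid. World frame = base frame: x ahead of the robot, y to its left, z up, the work surface at z = 0. Lengths are in mm, angles in rad, forces in N, time in s.
With the tool pointing down it reaches from about 350 to 975 mm from the base axis. Payload 7.1 kg.
Tool frame: the origin (TCP) lies at the very end of the fingers, on their centre line; the grasp point (between the pads) lies 19 mm behind it; z points along the fingers, y is the line along which they close (so a half turn about z gives the same grasp; the last joint's range is limited). The gripper opens to 88 mm and grips with 3 to 60 N. Pads are 20 mm wide; open, the fingers measure 115 mm over their backs; the gripper's body (75 mm by 178 mm) begins 61 mm behind the grasp point.
Start: joints at [1.083, 0.423, 1.63, -0, 1.089, -0.019], TCP at [282.352, 557.568, 187.775] pointing down, gripper open.
Joint ranges: [-3, 3], [-0.9, 2.11], [0.09, 2.58], [-1.31, 4.45], [0.11, 2.69], [-2.54, 2.54]. Speed limits (rad/s): [2.39, 2.39, 3.01, 3.14, 3.14, 3.14].

### API

Orientations are given as a rotation vector (axis times angle).
In Python, from workcell import ctrl gives the robot as it stands. The module is installed in compiled form; this text tells all that it offers.
- The arm moves only by the shell command python3 -m inch 'ROWS'. ROWS is JSON, a list of rows, each a list of 7 numbers: the shift along the tool's x, y, z scaled (see below), then the turn, a rotation vector about the tool's x, y, z scaled (see below), then the closure, from -1 (fully open) to 1 (shut). In form: [[tx, ty, tz, wx, wy, wz, hand], ...]. A call has 1 to 10 rows; each row is the pose to reach, as a shift and turn from the pose commanded when the call began, along the tool's axes at that moment; what a row does not reach only later rows make up. The controller multiplies each number of a shift by 0.15 m and each number of a turn by pi/4 rad. A row lasts 1/8 s, in which the tool goes at most 62.5 mm and 10.7 degrees, less where a joint would pass 70% of its speed; a pose out of reach is approached as far as the arm can. A call with a number of a shift or a turn outside -1 to 1 is refused whole. A call with a gripper value outside its range is refused whole. The fingers move at their own pace and stop on an object; the grip force is fixed at half the most. Time passes only in rows, so rows that repeat a pose let the fingers close. It gives the time, the measured TCP pose, the force, the opening and the grip force at its end, in the units of the state.
- ctrl.get_obs(): the state, without advancing time (a new reading comes with each control period).
- ctrl.get_image(name): name is "side" or "top"; returns the picture (384x512x3 uint8, red, green, blue); there is no depth.
- ctrl.camera_params(name): a dict with "vfov" (degrees; the focal length in pixels is half the picture's height over the tangent of half this angle, whatever the lens; pixels are square), "cx", "cy" (the principal point, pixels), "eye" and "attitude" of the camera in the world. Camera axes: x right, y up, looking along -z (the intrinsics and any distortion apply to the point x, -y, -z); pixel columns grow to the right and rows downward; lengths in mm; the calibration is good to about 2 mm. A picture is of the moment at which its call begins. camera_params takes no time and is no camera call.
- ctrl.close_job(): hands the job in; it is judged then, once.
The state is a dict: "t": time; "qpos": joint angles; "qvel": joint speeds; "joint_torque": joint torques, N m; "ee_pos": TCP position; "orientation": TCP orientation; "ft_force": force on the tool from outside, world axes, zero at the start; "moment": the same for the moment, N m; "width": finger opening in mm; "grasp_force": force on a finger pad.
Only numpy, scipy, OpenCV 4.12 (cv2) and the standard library are available. Lean on these libraries where they do the work, as an engineer would, in place of code of your own. Each camera call takes 0.05 s, during which the arm holds its last target. There are 200 camera calls.

### The job

Get the checking fixture ready for setting its dial: put the loose brass setting insert into the pocket on the fixture's front left, press it fully home so that its shoulder is flush with the base, and let go of it. Then, before touching the red catch knob, tug the cover up a little by its black pull bar to learn whether it is caught; if it is, let go, slide the red knob all the way outward (away from the cover, along the fixture) and take the bar again. Raise the cover to about 55 degrees and finish while still holding it up by the bar: it falls shut if it is let go.

Things in the scene. Friction and masses are not known exactly. Their poses are not given: they have to be found in the camera images.
- fixture: Fixture fixed to the worktop: light grey base 200 x 250 x 24 mm (x, y, z) with a blue box (x -30..90, y -60..60 mm) under a hinged clear cover, closed top at z = 66, and a dark catch housing (x -53..-31, y -120..-38, top z = 57). Origin: centre of the base's underside, on the worktop. -x is its front (to the robot, yaw up to 15 degrees), +y its left, z up.
- pocket (a point): Centre of the mouth of the rectangular pocket in the base's top, at (-65, 85, 24) mm in the fixture's frame, same axes. The pocket is 23 mm (x) by 39 mm (y) and 14 mm deep: 1.5 mm clear all round the insert.
- insert_mid (a point): Centre of the loose insert, about 90 g, 44 mm tall, upright on the worktop at the left: brass block 20 x 36 x 14 mm (x, y, z) below, on it a dark rib 10 mm thick (x), 30 long (y), 30 high; pinch the rib across its 10 mm near the top. z up, y along the rib; both ways round are alike. Seated, the rib stands 30 mm out of the pocket and this point is 8 mm above the base's top.
- cover_angle (a joint): Cover angle, rad: 0 closed (level), grows as its front rises, stop at 1.4. Cover and bar weigh 0.3 kg and fall shut if let go; about 1.5 N at the bar lifts them. If caught, it rises only about 0.045 rad (7 mm at the bar) and stops hard; if not, it swings up freely.
- cover: The clear cover in its aluminium frame, 120 x 120 x 6 mm, with its pull bar. Origin on the middle of the hinge line; the closed cover lies to -x of it, its axes then parallel to the fixture's.
- cover_hinge (a point): Middle of the cover's hinge line at the box's rear, at (94, 0, 61) mm in the fixture's frame; the line runs along the fixture's y.
- cover_pull (a point): Black round pull bar of the cover, 9 mm thick, 56 mm long along the fixture's y, on two arms out of the cover's front edge. This point: middle of the bar, 164 mm in front of the hinge line and 2 mm above it when closed (63 mm above the worktop). 35 mm are free between bar and cover edge, 34 mm between bar and base below. Turns with the cover.
- catch_knob (a point): Top centre of the red catch knob, an upright pin 12 mm thick, 30 mm tall, top 91.5 mm above the worktop, on a slide with 2 N friction; stays where left. Fixture frame: x = -42 mm, y from -80 (inmost) to -96 (outmost). Outward (-y) draws the hidden bolt; fully out the cover is free. It starts anywhere in its travel; the bolt bites in about the inner half.
- ink_bottle: Bystander: small blue bottle with black cap, 36 mm across, 58 mm tall, loose; origin at the centre of its underside.
- loupe: Bystander: black eye loupe, 35 mm across, 34 mm tall, loose; origin at the centre of its underside.
There are look-alikes about, which are no part of the job. Of the things that look like the part that bears insert_mid, take the one that is farthest to the robot's right at the start.

How it is judged (in metres and radians):
On the way, in this order (a step that is already met when the one before it is completed fails the run):
1. the insert sits flush in the pocket and has been let go (horizontal distance between insert_mid and pocket below 0.004 m and z of insert_mid in the frame of fixture below 0.0335 m and angle between insert_mid's own z axis and vertical below 0.06 rad and angle between the y axis of insert_mid and the y axis of fixture, either way round below 0.2 rad and contact force between the fingers and insert below 0.1 N), for 0.2 s.
2. the cover is tugged up by at least 0.02 rad by the bar with the catch knob still where it was found (value of joint cover_angle above 0.02 rad and contact force between the fingers and cover above 0.5 N and distance between the grasp point and cover_pull below 0.04 m and distance of catch_knob from where it was at the start of the episode below 0.004 m).
3. the cover is raised past 40 degrees (value of joint cover_angle above 0.7 rad), for 0.2 s.
At the end, for the whole second after the job is handed in: The fingers hold the cover still by its pull bar (contact force over 0.5 N, grasp point within 40 mm of the bar's middle) at 0.75 to 1.25 rad (43 to 72 degrees), and the insert still sits in the pocket: within 4 mm of its centre, upright, shoulder no more than 1.5 mm proud of the base (horizontal distance between insert_mid and pocket below 0.004 m and z of insert_mid in the frame of fixture below 0.0335 m and angle between insert_mid's own z axis and vertical below 0.06 rad and angle between the y axis of insert_mid and the y axis of fixture, either way round below 0.2 rad and value of joint cover_angle between 0.75 and 1.25 rad and velocity of joint cover_angle between -0.1 and 0.1 rad/s and contact force between the fingers and cover above 0.5 N and distance between the grasp point and cover_pull below 0.04 m); the arm keeps its last pose, push and grip.
It fails at once if a bystander (ink bottle or loupe) is shifted by more than 30 mm (distance of any of ink_bottle, loupe from where it was at the start of the episode above 0.03 m).
It also fails if it takes over 61 s, if anything falls off the work surface, if the arm or the gripper's body presses on something with over 40 N, if the wrist force passes 120 N, or if a joint passes its speed limit or range.

## Working session

There is one attempt and no reset: what is moved stays moved. The work goes in short steps, Python scripts to look and compute and a shell command to move; the robot and the scene stay as the last step left them, time stands still between calls to the robot, and variables do not carry over. Pictures are saved under pics/ and viewed, at most 10 in all, crops included, and the job is handed in when it is done.

```bash
mkdir -p pics; python3 - <<'E'
from workcell import ctrl
import cv2
for n in("top","side"):
    cv2.imwrite(f"pics/{n}0.png",ctrl.get_image(n)[:,:,::-1]); print(n,ctrl.camera_params(n))
o=ctrl.get_obs(); print(o)
E
```

```text
top {'vfov': 43.47259092371202, 'cx': 259.240238525297, 'cy': 189.15391999047728, 'eye': array([ 272.13279044,   48.98781584, 1494.14726722]), 'attitude': array([ 0.16359867, -0.16334074, -1.53097106])}
side {'vfov': 50.58643060671237, 'cx': 245.95704879881907, 'cy': 191.64203938388118, 'eye': array([ 508.83764553, 1125.96225886,  665.09677586]), 'attitude': array([ 0.03009109, -1.59896958, -2.67329434])}
{'t': 0.1, 'qpos': array([ 1.08302754e+00,  4.23766704e-01,  1.63057906e+00, -6.55506985e-05,
        1.08855213e+00, -1.90004829e-02]), 'qvel': array([-0.000991  , -0.00165396, -0.00038502, -0.0001782 ,  0.00174773,
       -0.00028212]), 'joint_torque': array([ 2.26028970e-05, -5.45615923e+01, -2.74325538e+01,  6.44340017e-02,
        1.88108889e-02, -9.40474638e-05]), 'ee_pos': array([282.12019746, 557.12401627, 187.09157771]), 'orientation': array([-7.29506515e-01, -3.05544072e+00,  2.00747553e-03]), 'ft_force': array([ 0.52432738,  0.06040622, -0.99537232]), 'moment': array([-0.05071503, -0.00441725,  0.00760946]), 'grasp_force': 0.0, 'width': 87.67501230117362}
```

View pics/top0.png

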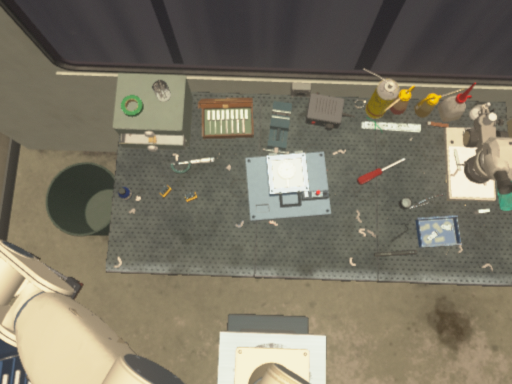

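View pics/side0.png

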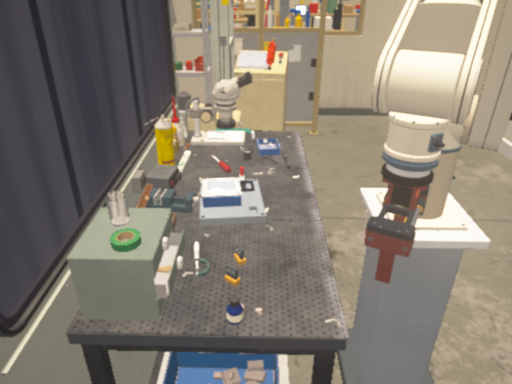

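The top view shows two insert look-alikes at (167,191) and (191,197), of which the right one is the target. The fixture is around (288,185), the bottle at (124,192) and the loupe at (405,203). I'll enlarge these next.

```bash
cat > h.py <<'E'
import numpy as np, cv2
from workcell import ctrl
from scipy.spatial.transform import Rotation as R
from scipy.optimize import least_squares
def cam(n):
    p=ctrl.camera_params(n); f=192/np.tan(np.radians(p['vfov']/2))
    return f,p['cx'],p['cy'],np.array(p['eye']),R.from_rotvec(p['attitude'])
def proj(n,P):
    f,cx,cy,e,r=cam(n); q=r.inv().apply(np.atleast_2d(P)-e)
    return np.c_[cx+f*q[:,0]/-q[:,2], cy-f*q[:,1]/-q[:,2]]
def onz(n,uv,z):
    f,cx,cy,e,r=cam(n); d=r.apply([(uv[0]-cx)/f,-(uv[1]-cy)/f,-1]); return e+d*(z-e[2])/d[2]
E
python3 - <<'E'
from h import *
a=cv2.imread("pics/top0.png"); b=cv2.imread("pics/side0.png")
def crop(im,x,y,w,h,s): return cv2.resize(im[y:y+h,x:x+w],None,fx=s,fy=s,interpolation=cv2.INTER_CUBIC)
cv2.imwrite("pics/c1.png",crop(a,238,142,100,85,7))
t=crop(a,155,180,50,25,14); s=crop(b,215,240,50,25,14)
cv2.imwrite("pics/c2.png",np.vstack([cv2.resize(t,(600,300)),cv2.resize(s,(600,300))]))
cv2.imwrite("pics/c3.png",crop(b,192,160,80,65,9))
E
```

```text
(no output)
```

View pics/c1.png

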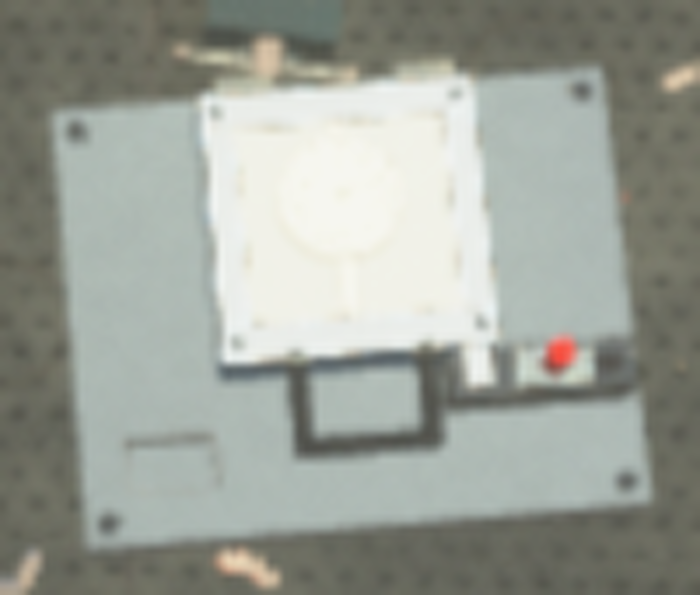

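View pics/c2.png

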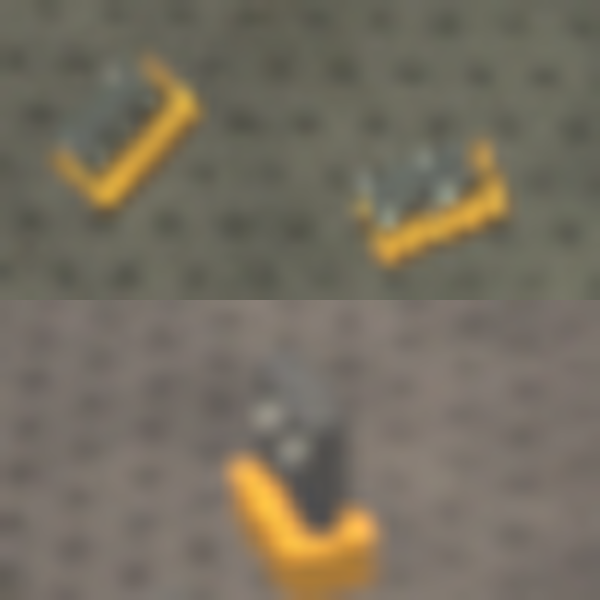

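View pics/c3.png

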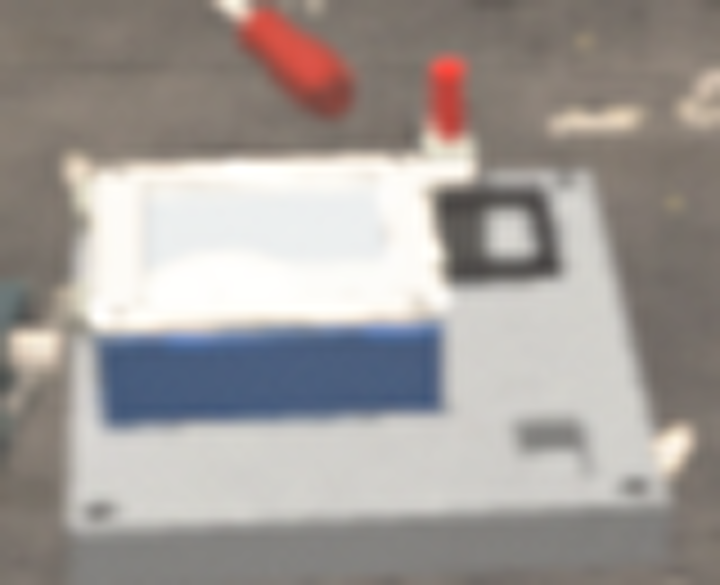

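c1 shows the base corners at crop px (52,112), (600,68), (652,500) and (88,550). The pocket is at about (172,462), the bar's middle at (370,441) and the knob top at (562,350). c2 shows the right-hand insert, rotated about 25°. c3 shows the base corners from the side at (665,503), (68,527) and (595,172).

```bash
cat > m.py <<'E'
from h import *
def un(x0,y0,s,c): return np.array([x0,y0])+(np.array(c)+.5)/s-.5
def T(p,P):
    c,s=np.cos(p[2]),np.sin(p[2]); P=np.atleast_2d(P)
    return np.c_[p[0]+c*P[:,0]-s*P[:,1],p[1]+s*P[:,0]+c*P[:,1],P[:,2]]
M=[[100,125,24],[100,-125,24],[-100,-125,24],[-100,125,24],[-65,85,24],[-70,0,63]]
Ut=un(238,142,7,[[52,112],[600,68],[652,500],[88,550],[172,462],[370,441]])
Ms=[[-100,125,24],[100,125,24],[-100,-125,24]]
Us=un(192,160,9,[[665,503],[68,527],[595,172]])
E
python3 - <<'E'
from m import *
ft=lambda p:(proj("top",T(p,M))-Ut).ravel()
fs=lambda p:(proj("side",T(p,Ms))-Us).ravel()
for nm,f in(("top",ft),("side",fs),("both",lambda p:np.r_[ft(p),fs(p)])):
    r=least_squares(f,[450,0,0]); print(nm,r.x.round(3),r.fun.round(2))
p=r.x
k=onz("top",un(238,142,7,[562,350]),91.5); print("knob fix", R.from_euler('z',-p[2]).apply(k-[p[0],p[1],0]))
# insert
S=12
def box(hx,hy,z0,z1): return [[a*hx,b*hy,z] for a in(-1,1) for b in(-1,1) for z in(z0,z1)]
def model(n,p,roi):
    x0,y0,w,h=roi; im=np.zeros((h*S,w*S),np.float32)
    for B,v in((box(10,18,0,14),1),(box(5,15,14,44),0)):
        q=((proj(n,T(p,B))-[x0,y0]+.5)*S-.5).astype(np.float32)
        cv2.fillConvexPoly(im,np.round(cv2.convexHull(q)*16).astype(np.int32),v,shift=4)
    return im.reshape(h,S,w,S).mean((1,3))
def obs(n,roi):
    x0,y0,w,h=roi; a=cv2.imread(f"pics/{n}0.png")[y0:y0+h,x0:x0+w].astype(float)
    y=a[:,:,2]-a[:,:,0]; y-=np.median(y); return np.clip(y/np.percentile(y,99.0),0,1)
roi={"top":(181,187,20,17),"side":(228,265,20,23)}
O={n:obs(n,roi[n]) for n in roi}
from scipy.optimize import minimize
p0=np.r_[onz("top",(191.5,197.5),14)[:2],0]; print(p0)
def cost(p,ns): return sum(((cv2.GaussianBlur(model(n,p,roi[n]),(0,0),.5)-O[n])**2).sum() for n in ns)
for ns in(["top"],["side"],["top","side"]):
    best=min((minimize(cost,np.r_[p0[:2],y],args=(ns,),method="Nelder-Mead",options=dict(initial_simplex=np.r_[p0[:2],y]+np.array([[0,0,0],[8,0,0],[0,8,0],[0,0,.3]]))) for y in np.arange(-1.5,1.5,.4)),key=lambda r:r.fun)
    print(ns,best.x.round(3),best.fun, "obs power",sum((O[n]**2).sum() for n in ns))
E
```

```text
top [ 6.00457e+02 -3.28590e+01  1.20000e-01] [-0.09 -0.02  0.11 -0.24  0.07  0.07 -0.   -0.16 -0.06  0.14 -0.03  0.18]
side [ 5.97877e+02 -3.19740e+01  1.04000e-01] [ 0.24 -0.01 -0.24  0.    0.   -0.09]
both [ 5.99793e+02 -3.28060e+01  1.16000e-01] [-0.01  0.03  0.22  0.09 -0.05  0.44 -0.16 -0.08 -0.17  0.26 -0.13  0.41
  0.07 -0.4  -0.32  0.05 -1.01 -0.34]
knob fix [-41.3398782  -83.27184912  91.5       ]
[552.34763328 265.47731664   0.        ]
['top'] [5.57928e+02 2.70184e+02 4.41000e-01] 0.7054801416084624 obs power 24.3145818022219Traceback (most recent call last):
  File "<stdin>", line 26, in <module>
  File "<stdin>", line 26, in <genexpr>
    res = _minimize_neldermead(fun, x0, args, callback, bounds=bounds,
                               **options)
    fxcc = func(xcc)
    fx = function(np.copy(x), *(wrapper_args + args))
  File "<stdin>", line 24, in cost
  File "<stdin>", line 24, in <genexpr>
  File "<stdin>", line 14, in model
  File "h.py", line 9, in proj
    f,cx,cy,e,r=cam(n); q=r.inv().apply(np.atleast_2d(P)-e)
                ~~~^^^
  File "h.py", line 6, in cam
    p=ctrl.camera_params(n); f=192/np.tan(np.radians(p['vfov']/2))
ValueError: time passes only in moves, steps and waits
```

```bash
cat > pl.py <<'E'
# plan: successive targets (x,y,z,yaw[,tilt]) -> numbers for calls; first from the measured pose
from h import *
def ori(yaw,tilt=0):  # tool y along yaw, z down; tilt: fingertips swing toward -yaw dir
    y=np.array([np.cos(yaw),np.sin(yaw),0]); z=np.array([0,0,-1.]); 
    A=R.from_matrix(np.c_[np.cross(y,z),y,z]); ax=np.cross(y,[0,0,1])
    return R.from_rotvec(-tilt*ax)*A
def plan(ts):
    o=ctrl.get_obs(); P=o['ee_pos'];A=R.from_rotvec(o['orientation'])
    print("now",P.round(1),"t",round(o['t'],2),"F",o['ft_force'].round(1))
    for t in ts:
        Q=np.array(t[:3]);B=ori(*t[3:])
        print((A.inv().apply(Q-P)/150).round(3),((A.inv()*B).as_rotvec()/(np.pi/4)).round(3)); P,A=Q,B
F=np.array([600.46,-32.86,.120])
def fx(x,y,z): c,s=np.cos(F[2]),np.sin(F[2]); return (F[0]+c*x-s*y,F[1]+s*x+c*y,z)
E
python3 -c "
from pl import *
plan([(374,461,150,.441),(466,365,120,.441),(557.9,270.2,80,.441),(557.9,270.2,20,.441)])
print(fx(-65,85,24),fx(-70,0,63))"
```

```text
now [282.1 557.1 187.1] t 0.1 F [ 0.5  0.1 -1. ]
[-0.836 -0.295  0.248] [-0.002  0.001  0.842]
[-0.841  0.281  0.2  ] [0. 0. 0.]
[-0.833  0.284  0.267] [0. 0. 0.]
[0.  0.  0.4] [0. 0. 0.]
(np.float64(525.7519010499407), np.float64(43.74744057379888), 24) (np.float64(530.9633954902295), np.float64(-41.239854510224355), 63)
```

```bash
python3 -m inch '[[-0.836,-0.295,0.248,0,0,0.842,0.0],[-0.836,-0.295,0.248,0,0,0.842,0.0],[-0.836,-0.295,0.248,0,0,0.842,0.0],[-0.836,-0.295,0.248,0,0,0.842,0.0],[-0.836,-0.295,0.248,0,0,0.842,0.0]]' && python3 -m inch '[[-0.841,0.281,0.2,0,0,0,0],[-0.841,0.281,0.2,0,0,0,0],[-0.841,0.281,0.2,0,0,0,0]]' && python3 -m inch '[[-0.833,0.284,0.267,0,0,0,0],[-0.833,0.284,0.267,0,0,0,0],[-0.833,0.284,0.267,0,0,0,0],[-0.833,0.284,0.267,0,0,0,0]]'; python3 - <<'E'
from pl import *
plan([(557.9,270.2,80,.441),(557.9,270.2,20,.441)])
b=ctrl.get_image("side"); a=ctrl.get_image("top")
c=lambda im,x,y,w,h,s:cv2.resize(im[y:y+h,x:x+w,::-1],(w*s,h*s),interpolation=cv2.INTER_CUBIC)
cv2.imwrite("pics/v1.png",np.hstack([c(a,170,165,45,60,8),c(b,208,228,45,60,8)]))
E
```

```text
t: 0.72
ee_pos: [374.3, 461.0, 150.2]
orientation: [-1.682, -2.653, 0.001]
ft_force: [-0.2, -0.5, 0.6]
width: 44.8
grasp_force: 0.0
t: 1.1
ee_pos: [467.3, 363.0, 119.6]
orientation: [-1.683, -2.652, 0.003]
ft_force: [-0.1, 0.7, 0.2]
width: 43.9
grasp_force: 0.0
t: 1.6
ee_pos: [557.8, 270.7, 80.3]
orientation: [-1.682, -2.653, 0.001]
ft_force: [-0.6, 0.2, 0.6]
width: 44.0
grasp_force: 0.0
now [557.8 270.7  80.3] t 1.6 F [-0.6  0.2  0.6]
[-0.004 -0.001  0.002] [-0.001 -0.    -0.   ]
[0.  0.  0.4] [0. 0. 0.]
```

View pics/v1.png

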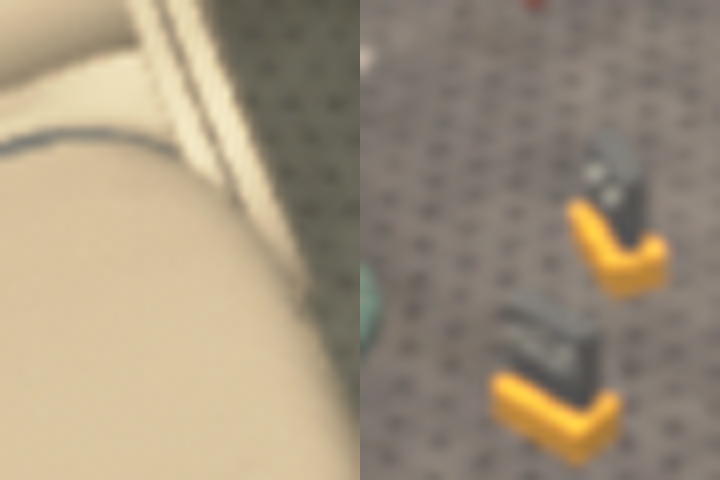

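v1 shows the insert from the side at crop (620,220), which is about pixel (240,256), but I can't see the gripper over it. I'll project the TCP and look at a wider view.

```bash
python3 - <<'E'
from h import *
b=ctrl.get_image("side"); 
print(proj("side",[[557.8,270.7,80.3],[557.8,270.2,44],[557.8,270.2,0],[557.8,270.2,141],[557.8,270.2,160]]))
print(proj("top",[[557.8,270.2,80],[557.8,270.2,14]]))
cv2.imwrite("pics/v2.png",cv2.resize(b[150:300,150:350,::-1],(800,600),interpolation=cv2.INTER_CUBIC))
E
```

```text
[[238.35625329 235.08063513]
 [238.53239055 246.64997297]
 [238.72700918 260.3059875 ]
 [238.07481524 214.54279431]
 [237.98023958 207.90660259]]
[[187.08354154 191.46422492]
 [190.10239185 195.74104204]]
```

View pics/v2.png

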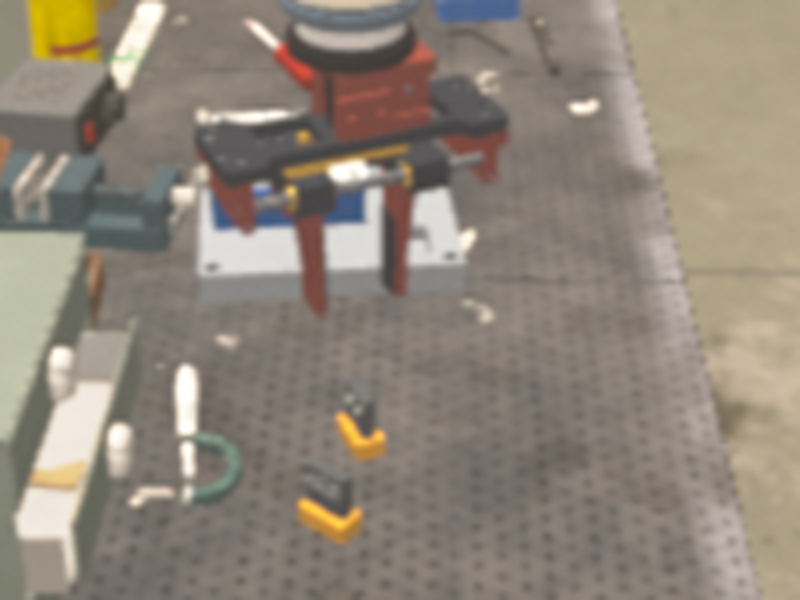

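v2 shows the fingertips at about (230,227) and (249,223) px, while the projected TCP is at row 235. That is about 10 px too high, so I'll check it against the start picture.

```bash
python3 - <<'E'
from h import *
c=np.array([np.cos(1.102),np.sin(1.102),0])
P=np.array([282.1,557.1,187.1])
print(proj("side",[P,P+50*c,P-50*c,P+50*c+[0,0,25],P+50*c+[0,-45,0]]))
a=cv2.imread("pics/side0.png")[190:295,340:445]
b=cv2.imread("pics/top0.png")[240:384,0:180]
cv2.imwrite("pics/v3.png",np.hstack([cv2.resize(a,(400,400),interpolation=cv2.INTER_CUBIC),cv2.resize(b,(400,400))]))
o=ctrl.get_obs(); print(o['qpos'])
E
```

```text
[[385.08574925 279.13767984]
 [378.63760351 296.49288223]
 [390.87788077 263.54814158]
 [380.93457933 284.98129025]
 [372.17431529 278.74519717]]
[ 4.34882417e-01  5.48718944e-01  1.70828283e+00  3.41980330e-04
  8.84088880e-01 -8.17233423e-03]
```

View pics/v3.png

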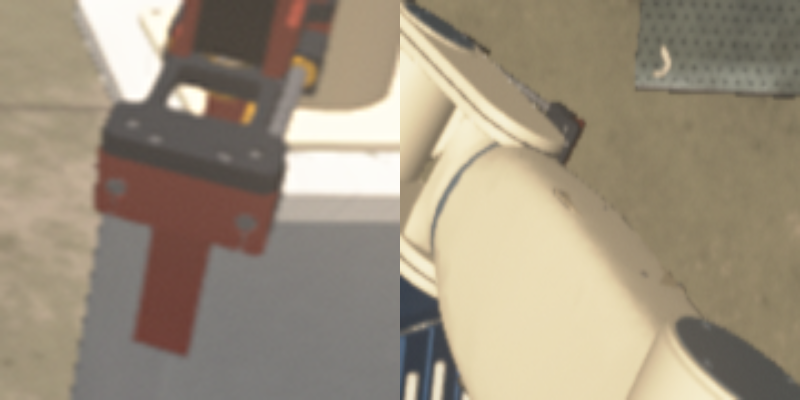

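The start picture also shows the fingertip about 30 mm above the reported TCP. I'll find the true tip height by touch, straddling the insert.

```bash
python3 -m inch '[[0,0,0.3,0,0,0,0],[0,0,0.4,0,0,0,0],[0,0,0.48,0,0,0,0],[0,0,0.48,0,0,0,0],[0,0,0.48,0,0,0,0]]'; python3 -m inch '[[0,0,0.02,0,0,0,0],[0,0,0.02,0,0,0,0]]';python3 -m inch '[[0,0,0.02,0,0,0,0],[0,0,0.02,0,0,0,0]]'; python3 - <<'E'
from h import *
b=ctrl.get_image("side"); cv2.imwrite("pics/v4.png",b[:,:,::-1])
hsv=cv2.cvtColor(b,cv2.COLOR_RGB2HSV)[190:270,215:275]
red=((hsv[:,:,0]<8)|(hsv[:,:,0]>172))&(hsv[:,:,1]>110)
for r in range(30,70): print(190+r,''.join('#' if v else '.' for v in red[r]))
E
```

```text
t: 2.38
ee_pos: [558.7, 270.9, 9.4]
orientation: [1.682, 2.653, 0.002]
ft_force: [-0.2, -0.8, 0.4]
width: 44.0
grasp_force: 0.0
t: 2.62
ee_pos: [558.2, 270.5, 5.8]
orientation: [1.682, 2.653, 0.001]
ft_force: [0.2, 0.2, 1.5]
width: 43.5
grasp_force: 0.0
t: 2.88
ee_pos: [557.8, 270.3, 2.3]
orientation: [-1.682, -2.653, 0.001]
ft_force: [-0.4, -0.7, -0.2]
width: 43.8
grasp_force: 0.0
220 ......................................................##....
221 ............................................................
222 ............................................................
223 ............................................................
224 ............................................................
225 ...............................#####........................
226 ...............................######.......................
227 ................................#####.......................
228 ................................#####.......................
229 .................................####.......................
230 .................................####.......................

[... 1184 characters left out ...]
..####............................................
250 .............###............................................
251 .............###............................................
252 ..............##............................................
253 ...............#............................................
254 ............................................................
255 ............................................................
256 ............................................................
257 ............................................................
258 ............................................................
259 ............................................................
```

```bash
python3 -m inch '[[0,0,0.05,0,0,0,0],[0,0,0.1,0,0,0,0],[0,0,0.1,0,0,0,0]]'; python3 -m inch '[[0,0,0.02,0,0,0,0],[0,0,0.02,0,0,0,0]]';python3 -m inch '[[0,0,0.02,0,0,0,0],[0,0,0.02,0,0,0,0]]'
```

```text
t: 3.3
ee_pos: [557.2, 270.1, -13.5]
orientation: [-1.682, -2.652, 0.002]
ft_force: [0.5, 0.7, -0.2]
width: 43.8
grasp_force: 0.0
t: 3.55
ee_pos: [557.9, 270.4, -15.7]
orientation: [-1.682, -2.653, 0.0]
ft_force: [-0.4, 0.1, 0.0]
width: 44.2
grasp_force: 0.0
t: 3.8
ee_pos: [557.9, 270.4, -18.6]
orientation: [-1.682, -2.653, 0.0]
ft_force: [-0.3, -0.1, 0.2]
width: 44.2
grasp_force: 0.0
```

Confirmed: the reported z is below the table with no contact, so the real tip is higher. I'll step down to touch.

```bash
python3 -m inch '[[0,0,0.02,0,0,0,0],[0,0,0.02,0,0,0,0]]'; python3 -m inch '[[0,0,0.014,0,0,0,0],[0,0,0.014,0,0,0,0]]';python3 -m inch '[[0,0,0.014,0,0,0,0],[0,0,0.014,0,0,0,0]]'
```

```text
t: 4.05
ee_pos: [557.8, 270.4, -21.7]
orientation: [-1.682, -2.653, 0.001]
ft_force: [0.3, -0.8, 0.2]
width: 43.6
grasp_force: 0.0
t: 4.3
ee_pos: [557.9, 270.4, -23.7]
orientation: [-1.682, -2.653, 0.0]
ft_force: [0.3, -0.0, -1.1]
width: 44.2
grasp_force: 0.0
t: 4.55
ee_pos: [557.9, 270.4, -25.8]
orientation: [-1.682, -2.653, 0.0]
ft_force: [0.4, -1.1, -0.4]
width: 43.8
grasp_force: 0.0
```

```bash
python3 -m inch '[[0,0,0.01,0,0,0,0],[0,0,0.01,0,0,0,0]]'; python3 -m inch '[[0,0,0.01,0,0,0,0],[0,0,0.01,0,0,0,0]]';python3 -m inch '[[0,0,0.01,0,0,0,0],[0,0,0.01,0,0,0,0]]'
```

```text
t: 4.8
ee_pos: [557.9, 270.4, -27.3]
orientation: [-1.682, -2.653, 0.0]
ft_force: [0.2, 0.2, 0.0]
width: 43.8
grasp_force: 0.0
t: 5.05
ee_pos: [557.9, 270.4, -28.8]
orientation: [-1.682, -2.653, 0.0]
ft_force: [0.1, -0.2, -0.6]
width: 44.1
grasp_force: 0.0
t: 5.3
ee_pos: [557.9, 270.4, -30.3]
orientation: [-1.682, -2.653, 0.0]
ft_force: [0.1, -0.2, 0.3]
width: 43.6
grasp_force: 0.0
```

```bash
python3 -m inch '[[0,0,0.01,0,0,0,0],[0,0,0.01,0,0,0,0]]'; python3 -m inch '[[0,0,0.01,0,0,0,0],[0,0,0.01,0,0,0,0]]'; python3 - <<'E'
from h import *
b=ctrl.get_image("side")
hsv=cv2.cvtColor(b,cv2.COLOR_RGB2HSV)[190:280,215:275]
red=((hsv[:,:,0]<8)|(hsv[:,:,0]>172))&(hsv[:,:,1]>110)
for r in range(60,80): print(190+r,''.join('#' if v else '.' for v in red[r]))
E
```

```text
t: 5.55
ee_pos: [557.9, 270.4, -31.8]
orientation: [-1.682, -2.653, 0.0]
ft_force: [0.1, 0.4, 0.2]
width: 44.1
grasp_force: 0.0
t: 5.8
ee_pos: [557.9, 270.4, -33.3]
orientation: [-1.682, -2.653, 0.0]
ft_force: [-0.9, -0.3, -0.7]
width: 43.9
grasp_force: 0.0
250 ............####..................##........................
251 ............####..................#.........................
252 ............####..................#.........................
253 ............####..................##........................
254 ............####..................#.........................
255 ............####..................#.........................
256 ............####..................#.........................
257 ............####..................#.........................
258 .............###..................#.........................
259 ............####............................................
260 .............###............................................
261 .............###............................................
262 ..............##............................................
263 ...............#............................................
264 ............................................................
265 ............................................................
266 ............................................................
267 ............................................................
268 ............................................................
269 ............................................................
```

```bash
python3 -m inch '[[0,0,0.008,0,0,0,0],[0,0,0.008,0,0,0,0]]'; python3 -m inch '[[0,0,0.008,0,0,0,0],[0,0,0.008,0,0,0,0]]'; python3 - <<'E'
from h import *
c=np.array([.904,.427,0]);n=np.array([-.427,.904,0]);P=np.array([557.9,270.4,0])
print([proj("side",P+a*c+b*n).round(1) for a in (22,35) for b in(-10,10)],[proj("side",P-a*c+b*n).round(1) for a in (22,35) for b in(-10,10)])
E
```

```text
t: 6.1
ee_pos: [558.0, 270.5, -34.4]
orientation: [-1.682, -2.653, 0.0]
ft_force: [0.2, -0.9, 0.5]
width: 43.7
grasp_force: 0.0
t: 6.35
ee_pos: [558.0, 270.5, -34.6]
orientation: [1.682, 2.653, -0.0]
ft_force: [-2.9, -1.3, 9.4]
width: 44.1
grasp_force: 5.1
[array([[229.5, 260.3]]), array([[232.3, 264.7]]), array([[224.9, 261.5]]), array([[227.6, 265.9]])] [array([[244.9, 256.2]]), array([[247.9, 260.4]]), array([[249.3, 255. ]]), array([[252.4, 259.2]])]
```

Contact at reported z = -34.6, so true tip z = reported + 34.5. I'll raise to true z ≈ 19 and grip the rib.

```bash
python3 -m inch '[[0,0,-0.133,0,0,0,0],[0,0,-0.133,0,0,0,0],[0,0,-0.133,0,0,0,1],[0,0,-0.133,0,0,0,1],[0,0,-0.133,0,0,0,1],[0,0,-0.133,0,0,0,1],[0,0,-0.133,0,0,0,1],[0,0,-0.133,0,0,0,1]]'; python3 -m inch '[[0,0,-0.2,0,0,0,1],[0,0,-0.53,0,0,0,1],[0,0,-0.53,0,0,0,1],[0,0,-0.53,0,0,0,1]]'; python3 - <<'E'
from pl import *
q=fx(-65,85,24); plan([(540,150,70,.3),(*q[:2],50,.12)])
E
```

```text
t: 7.35
ee_pos: [557.9, 270.4, -15.7]
orientation: [-1.682, -2.653, 0.0]
ft_force: [-0.2, 0.1, -0.4]
width: 9.6
grasp_force: 30.0
t: 7.85
ee_pos: [557.6, 270.3, 63.5]
orientation: [-1.682, -2.653, 0.001]
ft_force: [0.5, -0.6, -0.1]
width: 9.8
grasp_force: 30.0
now [557.6 270.3  63.5] t 7.85 F [ 0.5 -0.6 -0.1]
[-0.675 -0.448 -0.043] [-0.     0.     0.179]
[-0.649 -0.3    0.133] [0.    0.    0.229]
```

```bash
python3 -m inch '[[-0.675,-0.448,-0.043,0,0,0.179,1],[-0.675,-0.448,-0.043,0,0,0.179,1],[-0.675,-0.448,-0.043,0,0,0.179,1]]'; python3 -m inch '[[-0.649,-0.3,0.133,0,0,0.229,1],[-0.649,-0.3,0.133,0,0,0.229,1],[-0.649,-0.3,0.133,0,0,0.229,1],[-0.649,-0.3,0.133,0,0,0.229,1],[-0.649,-0.3,0.133,0,0,0.229,1]]'; python3 - <<'E'
from pl import *
q=fx(-65,85,24); plan([(*q[:2],30,.12)])
for n in("side","top"): cv2.imwrite(f"pics/p_{n}.png",ctrl.get_image(n)[:,:,::-1])
a=cv2.imread("pics/p_side.png");b=cv2.imread("pics/p_top.png")
print(proj("side",[fx(-65,85,24),fx(-65,85,66)]),proj("top",[fx(-65,85,24)]))
f=lambda i,x,y,w,h,s:cv2.resize(i[y:y+h,x:x+w],(w*s,h*s),interpolation=cv2.INTER_CUBIC)
cv2.imwrite("pics/v5.png",np.hstack([f(a,225,175,40,60,10),f(b,245,185,40,60,10)]))
E
```

```text
t: 8.22
ee_pos: [538.0, 146.6, 68.6]
orientation: [-1.868, -2.523, 0.006]
ft_force: [0.8, -0.2, -0.8]
width: 9.8
grasp_force: 30.0
t: 8.85
ee_pos: [526.5, 45.1, 50.2]
orientation: [-2.082, -2.352, -0.0]
ft_force: [-0.8, -0.2, -0.9]
width: 9.9
grasp_force: 30.0
now [526.5  45.1  50.2] t 8.85 F [-0.8 -0.2 -0.9]
[-0.009 -0.006  0.135] [ 0.    -0.     0.002]
[[252.52368919 208.76263019]
 [252.58775134 196.8812418 ]] [[262.08158042 207.70789636]]
```

View pics/v5.png

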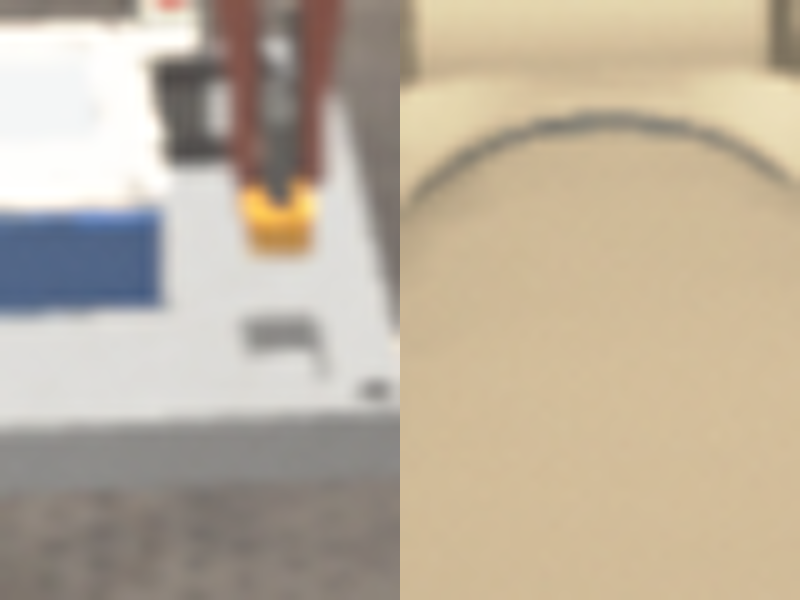

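v5 shows the insert held upright, with the brass bottom edge at crop (250–310, 253). The pocket below it has its far edge at (240–312, 318) and its near-right corner at (325,375). I'll fit the offset numerically.

```bash
cat > fit.py <<'E'
from pl import *
import h
C={n:cam(n) for n in("side","top")}; h.cam=lambda n:C[n]
from m import T
from scipy.optimize import minimize
S=12
def box(hx,hy,z0,z1): return np.array([[a*hx,b*hy,z] for a in(-1,1) for b in(-1,1) for z in(z0,z1)])
def fit(n,file,roi,zb,p0,yaw):
    x0,y0,w,h_=roi; a=cv2.imread(file)[y0:y0+h_,x0:x0+w].astype(float)
    y=a[:,:,2]-a[:,:,0]; g=a[:,:,1]-a[:,:,0]; O=np.clip(g/np.percentile(g,97),0,1)
    def model(p):
        im=np.zeros((h_*S,w*S),np.float32)
        for B,v in((box(10,18,zb,zb+14),1),(box(5,15,zb+14,zb+44),0)):
            q=((proj(n,T([p[0],p[1],yaw],B))-[x0,y0]+.5)*S-.5).astype(np.float32)
            cv2.fillConvexPoly(im,np.round(cv2.convexHull(q)*16).astype(np.int32),v,shift=4)
        return cv2.GaussianBlur(im.reshape(h_,S,w,S).mean((1,3)),(0,0),.5)
    c=lambda p:((model(p)-O)**2).sum()
    r=minimize(c,p0,method="Nelder-Mead",options=dict(initial_simplex=np.array(p0)+np.array([[0,0],[6,0],[0,6]])))
    return r.x,r.fun,(O**2).sum()
E
python3 - <<'E'
from fit import *
for zb in(60,63,66,69): print(zb,fit("side","pics/p_side.png",(245,189,16,14),zb,[526,45],.12))
for FF in([600.46,-32.86,.12],[597.88,-31.97,.104]):
    print(proj("side",T(FF,[[-65+a*11.5,85+b*19.5,24] for a,b in((1,-1),(-1,-1),(-1,1),(1,1))])).round(1).tolist(),T(FF,[[-65,85,24]]))
E
```

```text
60 (array([527.70432103,  29.94033283]), np.float64(5.7595709599980776), np.float64(26.216942045116227))
63 (array([527.74860466,  35.03427011]), np.float64(5.916426324035228), np.float64(26.216942045116227))
66 (array([527.65981841,  40.6480308 ]), np.float64(6.006952806538077), np.float64(26.216942045116227))
69 (array([527.35998701,  48.42979126]), np.float64(6.247109556163066), np.float64(26.216942045116227))
[[248.2, 205.8], [255.5, 205.4], [256.9, 211.8], [249.4, 212.2]] [[525.75190105  43.74744057  24.        ]]
[[248.7, 206.1], [256.1, 205.8], [257.3, 212.2], [249.7, 212.5]] [[524.40713024  45.82291361  24.        ]]
```

```bash
python3 - <<'E'
from fit import *
print(fit("side","pics/side0.png",(229,245,22,20),0,[558,270],.441))
print(fit("top","pics/top0.png",(181,187,20,17),0,[558,270],.441))
g=(cv2.imread("pics/p_side.png").astype(float).sum(2)/3+cv2.imread("pics/side0.png").astype(float).sum(2)/3)/2
print("side cols 245-261"); 
for r in range(203,216): print(r,g[r,245:262].astype(int))
g=cv2.imread("pics/top0.png").astype(float).sum(2)/3
print("top cols 252-273")
for r in range(200,216): print(r,g[r,252:273].astype(int))
E
```

```text
(array([555.07710055, 266.59209333]), np.float64(5.511629402412975), np.float64(48.204529561158225))
(array([558.23719097, 270.18319034]), np.float64(6.650575386007456), np.float64(35.72282488150219))
side cols 245-261
203 [212 212 210 210 211 211 211 212 214 214 213 213 213 213 213 214 213]
204 [212 212 211 212 212 213 212 213 214 214 213 212 212 213 213 213 214]
205 [213 213 213 213 211 209 208 207 207 207 206 210 212 213 213 214 213]
206 [212 213 212 207 195 186 181 179 178 177 179 194 208 214 213 214 214]
207 [210 211 210 198 172 152 146 145 145 144 148 170 197 211 214 214 213]
208 [210 210 210 199 170 140 132 131 132 132 135 156 189 209 213 214 212]
209 [211 210 211 203 179 151 144 146 149 149 149 157 186 209 213 213 212]
210 [211 211 210 208 193 182 183 189 194 197 192 178 186 207 213 213 213]
211 [211 211 210 210 206 205 207 210 212 213 209 191 187 203 212 213 213]
212 [210 211 210 210 208 209 211 211 212 212 209 196 192 203 211 210 204]
213 [210 209 209 208 208 209 211 210 211 210 210 206 204 210 211 198 171]
214 [212 211 211 210 210 210 211 211 211 211 211 209 210 212 209 19
[... 853 characters left out ...]
7 177 177 176 176 177 176 177 178 178 173 165 168
 176 180 180]
209 [176 175 175 174 174 178 178 178 176 176 177 177 177 177 178 177 172 167
 176 179 179]
210 [174 175 174 174 176 178 178 178 177 177 177 177 177 178 178 177 170 163
 178 178 179]
211 [174 174 175 175 175 178 179 180 176 176 176 176 175 175 177 176 172 168
 177 178 178]
212 [174 175 175 176 176 176 177 177 176 174 175 174 174 174 175 177 178 177
 178 177 178]
213 [176 176 176 177 177 178 179 179 179 177 177 177 178 177 178 179 181 178
 178 179 178]
214 [171 167 172 176 177 178 180 179 179 179 177 178 178 179 178 179 180 180
 178 179 180]
215 [153 137 149 165 176 177 178 178 179 179 178 177 178 179 180 179 179 180
 179 179 180]
```

```bash
python3 -c "
from pl import *
plan([(523.8,43.2,14,.12)])"
```

```text
now [526.5  45.   50.4] t 8.95 F [ 0.5  0.1 -0.8]
[-0.01  -0.019  0.243] [ 0.    -0.     0.002]
```

```bash
python3 -m inch '[[-0.01,-0.019,0.1,0,0,0,1],[-0.01,-0.019,0.2,0,0,0,1],[-0.01,-0.019,0.243,0,0,0,1],[-0.01,-0.019,0.243,0,0,0,1],[-0.01,-0.019,0.243,0,0,0,1]]'; python3 - <<'E'
from fit import *
cv2.imwrite("pics/q_side.png",ctrl.get_image("side")[:,:,::-1])
o=ctrl.get_obs();print(o['ee_pos'].round(1),o['ft_force'].round(1))
for f,rr in(("p",(190,202)),("q",(200,213))):
    a=cv2.imread(f"pics/{f}_side.png").astype(int)
    print(f)
    for r in range(*rr): print(r,(a[r,246:262,1]-a[r,246:262,0]))
print(fit("side","pics/q_side.png",(245,199,16,14),o['ee_pos'][2]+15.7,[524,43],.12))
print(proj("side",T([524,43,.12],box(10,18,66,80))).round(1).tolist())
print(proj("side",T([524,43,.12],box(10,18,30,44))).round(1).tolist())
print("top pocket far edge",proj("top",T(F,[[-53.5,65.5,24],[-53.5,104.5,24],[-76.5,65.5,24]])).round(2).tolist())
E
```

```text
t: 9.57
ee_pos: [523.8, 42.1, 14.0]
orientation: [2.084, 2.351, 0.0]
ft_force: [0.8, 0.7, -1.5]
width: 9.9
grasp_force: 30.0
[523.9  42.1  14.2] [ 0.7 -0.1 -1. ]
p
190 [ 2  4  8 10  9  8  5  4  4  6  7  7  6  6  6  5]
191 [3 4 7 8 8 5 4 4 4 7 8 7 7 6 6 6]
192 [ 4  5  6  8  9  7  2  5 15 19  9  6  6  5  6  6]
193 [ 4  4  7 22 36 21  6 14 45 45 18  6  6  6  6  5]
194 [ 3  4 16 57 85 54 13 17 60 69 35  9  4  5  5  4]
195 [  3   5  20  67 108  87  46  42  79  97  49  11   2   4   4   4]
196 [  2   4  14  52 104 114 101  94 100  90  44   9   2   3   3   5]
197 [ 2  3  8 29 70 90 89 83 84 63 25  8  3  2  4  5]
198 [ 4  2  5 19 51 68 69 69 70 51 19  7  3  3  6  5]
199 [ 4  3  6 17 39 55 56 56 56 40 18  5  4  2  5  4]
200 [ 3  4  6 14 25 30 30 28 29 22 11  6  2  3  3  5]
201 [ 3  3  4  8  9 10  9  9  9  9  6  3  3  3  4  5]
q
200 [3 5 5 7 9 7 4 3 5 7 7 6 5 5 5 4]
201 [3 5 5 8 8 7 4 4 3 6 7 7 6 5 3 5]
202 [3 5 5 5 7 6 4 3 5 8 9 8 5 5 4 6]
203 [ 4  4  4  7 19 23 11  2  6 23 26 13  6  6  3  5]
204 [ 4  4  6 17 54 72 42 10 16 48 50 23  7  4  3  4]
205 [  3   3   4  22  76 113  85  47  45  70  64  29   8   3   4   4]
206 [  3   3   5  18  64 113 114 101  95  95  77  33   7   2   3   4]
207 [ 4  3  3 10 40 79 90 88 85 84 65 26  7  3  3  3]
208 [ 4  4  3  6 27 59 70 69 69 71 55 21  7  3  3  4]
209 [ 4  4  3  6 20 45 54 53 50 51 44 19  6  4  4  3]
210 [ 4  4  5  5 12 23 26 24 20 19 17  9  6  3  4  4]
211 [3 4 4 5 7 8 9 8 6 6 6 5 5 4 3 4]
212 [3 4 4 4 5 5 4 4 5 3 4 4 4 5 4 5]
(array([524.53665531,  40.04958421]), np.float64(5.65890271675497), np.float64(25.06391042449788))
[[255.8, 193.8], [255.8, 189.8], [257.1, 199.5], [257.1, 195.4], [249.3, 194.1], [249.3, 190.1], [250.5, 199.8], [250.5, 195.7]]
[[255.7, 203.9], [255.7, 200.0], [257.0, 209.8], [257.0, 205.8], [249.3, 204.2], [249.3, 200.3], [250.4, 210.1], [250.5, 206.1]]
top pocket far edge [[268.02, 203.53], [255.49, 204.6], [268.69, 210.83]]
```

```bash
python3 -m inch '[[0.008,-0.006,0.015,0,0,0,1],[0.008,-0.006,0.03,0,0,0,1],[0.008,-0.006,0.03,0,0,0,1]]'; python3 -m inch '[[0,0,0.01,0,0,0,1],[0,0,0.01,0,0,0,1]]'; python3 -m inch '[[0,0,0.007,0,0,0,1],[0,0,0.007,0,0,0,1]]'
```

```text
t: 10.0
ee_pos: [522.4, 43.2, 9.3]
orientation: [-2.084, -2.351, 0.0]
ft_force: [-0.3, 0.6, -1.1]
width: 9.9
grasp_force: 30.0
t: 10.25
ee_pos: [522.5, 43.2, 7.8]
orientation: [-2.084, -2.351, 0.0]
ft_force: [-0.3, 0.3, -1.3]
width: 9.9
grasp_force: 30.0
t: 10.5
ee_pos: [522.5, 43.2, 6.8]
orientation: [-2.084, -2.351, 0.0]
ft_force: [0.2, -0.1, -1.8]
width: 10.0
grasp_force: 30.0
```

```bash
python3 -m inch '[[0,0,0.01,0,0,0,1],[0,0,0.01,0,0,0,1]]'; python3 -m inch '[[0,0,0.01,0,0,0,1],[0,0,0.01,0,0,0,1]]'; python3 -m inch '[[0,0,0.01,0,0,0,1],[0,0,0.01,0,0,0,1]]'
```

```text
t: 10.75
ee_pos: [522.4, 43.2, 5.2]
orientation: [-2.084, -2.351, 0.0]
ft_force: [-0.1, 0.3, -1.2]
width: 9.9
grasp_force: 30.0
t: 11.0
ee_pos: [522.4, 43.2, 3.7]
orientation: [-2.084, -2.351, 0.0]
ft_force: [-0.7, 0.0, -2.2]
width: 9.4
grasp_force: 30.0
t: 11.25
ee_pos: [522.4, 43.2, 2.3]
orientation: [-2.084, -2.351, 0.0]
ft_force: [0.2, -0.2, -0.8]
width: 10.4
grasp_force: 30.0
```

```bash
python3 -m inch '[[0,0,0.02,0,0,0,1],[0,0,0.02,0,0,0,1]]'; python3 -m inch '[[0,0,0.015,0,0,0,1],[0,0,0.015,0,0,0,1]]'; python3 -m inch '[[0,0,0.01,0,0,0,1],[0,0,0.01,0,0,0,1]]'
```

```text
t: 11.5
ee_pos: [522.3, 43.2, -0.9]
orientation: [-2.084, -2.351, 0.0]
ft_force: [0.1, -0.1, -1.7]
width: 9.8
grasp_force: 30.0
t: 11.75
ee_pos: [522.3, 43.2, -3.1]
orientation: [-2.084, -2.351, 0.0]
ft_force: [-0.6, -0.9, -1.0]
width: 10.0
grasp_force: 30.0
t: 12.0
ee_pos: [522.4, 43.2, -4.5]
orientation: [-2.084, -2.351, 0.0]
ft_force: [0.2, -0.8, -0.6]
width: 10.0
grasp_force: 30.0
```

Well inside the pocket with no wall contact. Now I'll press it home.

```bash
python3 -m inch '[[0,0,0.008,0,0,0,1],[0,0,0.008,0,0,0,1]]'; python3 -m inch '[[0,0,0.008,0,0,0,1],[0,0,0.008,0,0,0,1]]'; python3 -m inch '[[0,0,0.008,0,0,0,1],[0,0,0.008,0,0,0,1]]'
```

```text
t: 12.25
ee_pos: [522.4, 43.2, -5.7]
orientation: [-2.084, -2.351, 0.0]
ft_force: [-0.8, 0.5, -1.2]
width: 9.9
grasp_force: 30.0
t: 12.5
ee_pos: [522.6, 43.2, -6.1]
orientation: [2.084, 2.351, 0.0]
ft_force: [-1.8, -0.7, 8.3]
width: 9.7
grasp_force: 30.0
t: 12.75
ee_pos: [522.7, 43.2, -6.1]
orientation: [2.084, 2.351, 0.0]
ft_force: [-6.1, -0.6, 23.0]
width: 10.1
grasp_force: 30.0
```

Seated at the expected height with 23 N pressing. I'll release, rise, and plan the move to the bar.

```bash
python3 -m inch '[[0,0,-0.012,0,0,0,0.2],[0,0,-0.012,0,0,0,0.2],[0,0,-0.012,0,0,0,0.2],[0,0,-0.012,0,0,0,0.2],[0,0,-0.1,0,0,0,0.2],[0,0,-0.3,0,0,0,0.2],[0,0,-0.5,0,0,0,0.2],[0,0,-0.5,0,0,0,0.2],[0,0,-0.5,0,0,0,0.2]]'; python3 - <<'E'
from fit import *
cv2.imwrite("pics/r_side.png",ctrl.get_image("side")[:,:,::-1])
a=cv2.imread("pics/r_side.png").astype(int)
for r in range(194,214): print(r,a[r,246:262,1]-a[r,246:262,0], a[r,246:262].sum(1)//3)
plan([(528.5,-41.5,60,.12),(528.5,-41.5,9.5,.12)])
E
```

```text
t: 13.88
ee_pos: [522.3, 43.2, 67.0]
orientation: [2.084, 2.351, 0.0]
ft_force: [-0.7, 0.6, -0.2]
width: 35.1
grasp_force: 0.0
194 [3 2 3 3 3 3 3 4 3 4 3 4 3 5 5 5] [221 221 220 219 220 220 221 221 220 221 221 221 221 219 202 162]
195 [3 3 4 3 3 3 2 2 3 3 3 4 3 3 4 5] [220 219 219 219 219 220 220 221 220 220 220 221 221 220 210 173]
196 [3 3 4 3 3 3 3 3 2 4 3 4 4 3 4 4] [220 219 219 219 219 220 220 220 220 221 220 221 221 221 215 183]
197 [3 3 2 2 3 3 3 4 4 4 4 3 4 3 5 5] [220 220 220 220 220 219 220 218 219 219 221 220 221 221 218 190]
198 [3 3 4 3 3 4 4 5 5 5 3 3 3 4 5 5] [220 220 220 220 219 215 205 199 201 212 220 221 221 221 219 197]
199 [3 3 3 4 5 5 5 5 5 5 4 3 3 3 3 4] [220 220 220 220 217 200 173 159 172 201 219 221 220 221 220 209]
200 [3 4 3 3 5 5 5 5 5 5 4 3 2 3 3 5] [220 220 220 221 217 193 154 137 152 189 215 221 220 220 221 217]
201 [3 4 4 3 4 6 6 6 7 5 5 5 2 4 3 5] [220 219 219 220 216 192 156 137 139 170 205 219 221 221 221 218]
202 [3 3 4 5 5 6 8 6 5 5 4 5 3 3 3 5] [219 219 218 218 217 197 164 138 134 156 196 218 221 221 221 218]
203 [3 4 3 3 5 7 7 6 4 5 4 5 3 4 3 4]
[... 694 characters left out ...]
2   3   3] [218 217 210 195 191 185 161 111 102 132 172 204 218 220 220 220]
210 [  3   4   4  14  61 108  82  27  15  49  67  35   8   3   3   4] [219 219 214 198 188 182 165 120 108 139 179 207 219 220 220 221]
211 [ 3  3  4  9 40 95 95 58 46 73 88 48 11  3  2  4] [219 218 217 208 193 178 168 145 136 160 183 204 214 220 220 220]
212 [ 4  4  4  6 25 60 73 63 57 61 60 31  8  4  4  4] [218 218 217 210 195 185 184 179 181 185 190 196 208 218 219 213]
213 [ 4  4  4  4  8 16 20 20 19 18 15  9  5  4  4  4] [218 218 217 214 209 208 210 211 211 210 210 210 216 218 207 179]
now [521.9  43.2  66.5] t 13.93 F [ 0.6  0.2 -0.7]
[-0.566 -0.024  0.044] [-0.001 -0.     0.   ]
[0.    0.    0.337] [0. 0. 0.]
```

The insert stands flush in the pocket and is free. Next, the bar.

```bash
python3 -m inch '[[-0.566,-0.024,0.044,0,0,0,0.2],[-0.566,-0.024,0.044,0,0,0,0.2],[-0.566,-0.024,0.044,0,0,0,0.2],[-0.566,-0.024,0.044,0,0,0,0.2]]'; python3 -m inch '[[0,0,0.1,0,0,0,0.2],[0,0,0.15,0,0,0,0.2],[0,0,0.2,0,0,0,0.2]]'; python3 -m inch '[[0,0,0.05,0,0,0,0.2],[0,0,0.1,0,0,0,0.2],[0,0,0.137,0,0,0,0.2],[0,0,0.137,0,0,0,0.2]]'
```

```text
t: 14.42
ee_pos: [528.5, -41.0, 59.7]
orientation: [-2.083, -2.35, 0.001]
ft_force: [0.4, 0.6, -0.6]
width: 35.1
grasp_force: 0.0
t: 14.8
ee_pos: [528.8, -41.0, 29.5]
orientation: [-2.083, -2.351, 0.001]
ft_force: [0.0, -0.4, -0.1]
width: 35.4
grasp_force: 0.0
t: 15.3
ee_pos: [528.8, -41.6, 9.4]
orientation: [-2.084, -2.35, 0.001]
ft_force: [0.5, -0.8, 0.1]
width: 35.3
grasp_force: 0.0
```

```bash
python3 -m inch '[[0,0,0,0,0,0,1],[0,0,0,0,0,0,1],[0,0,0,0,0,0,1],[0,0,0,0,0,0,1],[0,0,0,0,0,0,1],[0,0,0,0,0,0,1]]'; python3 -m inch '[[0,0,-0.014,0,0,0,1],[0,0,-0.014,0,0,0,1]]'; python3 -m inch '[[0,0,-0.014,0,0,0,1],[0,0,-0.014,0,0,0,1]]'
```

```text
t: 16.05
ee_pos: [528.8, -41.6, 10.0]
orientation: [-2.084, -2.351, 0.001]
ft_force: [-3.2, -1.4, 4.1]
width: 8.1
grasp_force: 30.0
t: 16.3
ee_pos: [528.8, -41.6, 11.8]
orientation: [-2.084, -2.351, 0.001]
ft_force: [-2.4, -1.2, -0.4]
width: 8.0
grasp_force: 30.0
t: 16.55
ee_pos: [528.9, -41.5, 14.1]
orientation: [-2.084, -2.351, 0.0]
ft_force: [-0.7, -1.4, -1.2]
width: 8.1
grasp_force: 30.0
```

```bash
python3 -m inch '[[0,0,-0.01,0,0,0,1],[0,0,-0.01,0,0,0,1]]'; python3 -m inch '[[0,0,-0.01,0,0,0,1],[0,0,-0.01,0,0,0,1]]'; python3 -m inch '[[0,0,-0.01,0,0,0,1],[0,0,-0.01,0,0,0,1]]'
```

```text
t: 16.8
ee_pos: [529.0, -41.5, 15.6]
orientation: [-2.084, -2.351, 0.0]
ft_force: [-1.6, -1.9, -0.9]
width: 8.1
grasp_force: 30.0
t: 17.05
ee_pos: [529.1, -41.5, 17.2]
orientation: [-2.084, -2.351, 0.0]
ft_force: [-2.7, -1.7, -1.6]
width: 8.1
grasp_force: 30.0
t: 17.3
ee_pos: [529.1, -41.5, 18.1]
orientation: [-2.084, -2.351, 0.0]
ft_force: [1.1, -1.2, -11.2]
width: 8.1
grasp_force: 30.0
```

It hit a hard stop about 8 mm up, so the cover is caught. I'll lower it, let go, rise, and go to the inner side of the knob.

```bash
python3 -m inch '[[0,0,0.03,0,0,0,1],[0,0,0.056,0,0,0,1],[0,0,0.056,0,0,0,1],[0,0,0.056,0,0,0,0.2],[0,0,0.056,0,0,0,0.2],[0,0,0.056,0,0,0,0.2],[0,0,0.056,0,0,0,0.2]]';  python3 -m inch '[[0,0,-0.1,0,0,0,0.2],[0,0,-0.25,0,0,0,0.2],[0,0,-0.4,0,0,0,0.2],[0,0,-0.4,0,0,0,1],[0,0,-0.4,0,0,0,1]]'; python3 - <<'E'
from pl import *
import pl
pl.F[0]-=2.5
plan([(*fx(-45,-54,70)[:2],70,.12),(*fx(-45,-54,0)[:2],37.5,.12),(*fx(-45,-65,0)[:2],37.5,.12),(*fx(-45,-80,0)[:2],37.5,.12)])
cv2.imwrite("pics/k0.png",ctrl.get_image("side")[:,:,::-1])
E
```

```text
t: 18.18
ee_pos: [529.4, -41.5, 10.3]
orientation: [2.084, 2.351, 0.001]
ft_force: [1.5, 0.4, -0.4]
width: 34.8
grasp_force: 0.0
t: 18.8
ee_pos: [528.9, -41.5, 70.1]
orientation: [2.084, 2.351, 0.0]
ft_force: [0.1, -0.5, -0.4]
width: 18.6
grasp_force: 0.0
now [528.9 -41.5  70.1] t 18.8 F [ 0.1 -0.5 -0.4]
[-0.358  0.164  0.001] [0. 0. 0.]
[0.    0.    0.217] [0. 0. 0.]
[-0.073  0.     0.   ] [0. 0. 0.]
[-0.1 -0.   0. ] [0. 0. 0.]
```

```bash
python3 -m inch '[[-0.2,0.164,0,0,0,0,1],[-0.358,0.164,0,0,0,0,1],[-0.358,0.164,0,0,0,0,1],[-0.358,0.164,0,0,0,0,1]]';  python3 -m inch '[[0,0,0.1,0,0,0,1],[0,0,0.217,0,0,0,1],[0,0,0.217,0,0,0,1]]'; python3 -m inch '[[-0.05,0,0,0,0,0,1],[-0.073,0,0,0,0,0,1],[-0.073,0,0,0,0,0,1]]'
```

```text
t: 19.35
ee_pos: [559.1, -91.4, 69.4]
orientation: [-2.083, -2.349, 0.001]
ft_force: [-0.3, -0.9, -0.2]
width: 0.5
grasp_force: 0.0
t: 19.73
ee_pos: [558.2, -91.2, 35.4]
orientation: [-2.081, -2.349, 0.003]
ft_force: [0.0, -0.2, 0.8]
width: 0.2
grasp_force: 0.0
t: 20.1
ee_pos: [561.7, -103.3, 38.0]
orientation: [2.084, 2.35, 0.001]
ft_force: [0.2, -0.5, -0.7]
width: 0.3
grasp_force: 0.0
```

```bash
python3 -m inch '[[-0.03,0,0,0,0,0,1],[-0.03,0,0,0,0,0,1]]'; python3 -m inch '[[-0.03,0,0,0,0,0,1],[-0.03,0,0,0,0,0,1]]'; python3 -m inch '[[-0.02,0,0,0,0,0,1],[-0.02,0,0,0,0,0,1]]'; python3 -m inch '[[-0.012,0,0,0,0,0,1],[-0.012,0,0,0,0,0,1]]'
```

```text
t: 20.35
ee_pos: [562.0, -107.5, 37.8]
orientation: [2.084, 2.35, 0.0]
ft_force: [-0.1, 0.4, -0.1]
width: 0.3
grasp_force: 0.0
t: 20.6
ee_pos: [562.4, -112.0, 37.7]
orientation: [2.084, 2.351, -0.0]
ft_force: [0.3, -0.3, 2.2]
width: 0.3
grasp_force: 0.0
t: 20.85
ee_pos: [562.8, -114.9, 37.6]
orientation: [2.084, 2.351, -0.0]
ft_force: [0.6, 1.2, 0.4]
width: 0.6
grasp_force: 0.2
t: 21.1
ee_pos: [562.9, -116.4, 37.6]
orientation: [-2.084, -2.351, -0.0]
ft_force: [0.4, 3.4, 0.1]
width: 0.4
grasp_force: 1.2
```

```bash
python3 -m inch '[[-0.02,0,0,0,0,0,1],[-0.02,0,0,0,0,0,1]]'; python3 -m inch '[[-0.014,0,0,0,0,0,1],[-0.014,0,0,0,0,0,1]]'; python3 -m inch '[[-0.014,0,0,0,0,0,1],[-0.014,0,0,0,0,0,1]]'
```

```text
t: 21.35
ee_pos: [562.9, -116.8, 37.6]
orientation: [-2.083, -2.347, -0.003]
ft_force: [0.1, 15.9, 3.9]
width: 0.6
grasp_force: 8.0
t: 21.6
ee_pos: [562.9, -117.1, 37.7]
orientation: [-2.082, -2.346, -0.005]
ft_force: [1.1, 25.4, 5.5]
width: 0.2
grasp_force: 12.6
t: 21.85
ee_pos: [562.8, -117.3, 37.7]
orientation: [-2.081, -2.344, -0.007]
ft_force: [0.6, 34.0, 8.9]
width: 0.5
grasp_force: 17.2
```

```bash
python3 -m inch '[[0.06,0,-0.03,0,0,0,1],[0.06,0,-0.2,0,0,0,1],[0.12,0,-0.3,0,0,0,1],[0.12,0,-0.3,0,0,0,1]]'; python3 - <<'E'
from pl import *
a=ctrl.get_image("side"); t=ctrl.get_image("top")
cv2.imwrite("pics/k1.png",a[:,:,::-1])
pl_=lambda y,z:proj("side",fx(-42,y,z)).round(1)
print("pred top y-80,-84,-96",pl_(-80,91.5),pl_(-84,91.5),pl_(-96,91.5), "top cam",proj("top",fx(-42,-80,91.5)),proj("top",fx(-42,-96,91.5)))
for n,im in(("side0",cv2.imread("pics/side0.png")[:,:,::-1]),("k0",cv2.imread("pics/k0.png")[:,:,::-1]),("k1",a)):
    im=im.astype(int); w=np.clip(im[:,:,0]-np.maximum(im[:,:,1],im[:,:,2])-90,0,None)[155:180,234:252]
    print(n); print(w)
E
```

```text
t: 22.35
ee_pos: [562.5, -105.6, 83.8]
orientation: [2.082, 2.35, 0.002]
ft_force: [-1.7, -0.4, -0.7]
width: 0.4
grasp_force: 0.0
pred top y-80,-84,-96 [[240.8 166.9]] [[240.8 166.4]] [[240.5 165. ]] top cam [[316.84785343 191.55885714]] [[322.18999885 191.10708586]]
side0
[[ 0  0  0  0  0  0  0  0  0  0  0  0  0  0  0  0  0  0]
 [ 0  0  0  0  0  0  0  0  0  0  0  0  0  0  0  0  0  0]
 [ 0  0  0  0  0  0  0  0  0  0  0  0  0  0  0  0  0  0]
 [ 0  0  0  0  0  0  0  0  0  0  0  0  0  0  0  0  0  0]
 [ 0  0  0  0  0  0  0  0  0  0  0  0  0  0  0  0  0  0]
 [ 0  0  0  0  0  0  0  0  0  0  0  0  0  0  0  0  0  0]
 [ 0  0  0  0  0  0  0  0  0  0  0  0  0  0  0  0  0  0]
 [ 0  0  0  0  0  0  0  0  0  0  0  0  0  0  0  0  0  0]
 [ 0  0  0  0  0  0  0  0  0  0  0  0  0  0  0  0  0  0]
 [ 0  0  0  0  0  0  0  0  0  0  0  0  0  0  0  0  0  0]
 [ 0  0  0  0  0  0  0  0  0  0  0  0  0  0  0  0  0  0]
 [ 0  0  0  0  0  0  0  0  0  0  0  0  0  0  0  0  0  0]
 [ 0  0  0  0  0  0 40 78 65  1  0  0  0  0  0  0  0  0]
 [ 0  0  0  0  0  0 29 67 52  0  0  0  0  0  0  0  0  0]
 [ 0  0  0  0  0  0  7 37 23
[... 2757 characters left out ...]
 0  0  0  0  0]
 [ 0  0  0  0  0  0 28 45 15  0  0  0  0  0  0  0  0  0]
 [ 0  0  0  0  0  0 27 43 15  0  0  0  0  0  0  0  0  0]
 [ 0  0  0  0  0  0 25 42 15  0  0  0  0  0  0  0  0  0]
 [ 0  0  0  0  0  0 24 41 17  0  0  0  0  0  0  0  0  0]
 [ 0  0  0  0  0  0 19 41 17  0  0  0  0  0  0  0  0  0]
 [ 0  0  0  0  0  0  0  0  0  0  0  0  0  0  0  0  0  0]
 [ 0  0  0  0  0  0  0  0  0  0  0  0  0  0  0  0  0  0]
 [ 0  0  0  0  0  0  0  0  0  0  0  0  0  0  0  0  0  0]
 [ 0  0  0  0  0  0  0  0  0  0  0  0  0  0  0  0  0  0]
 [ 0  0  0  0  0  0  0  0  0  0  0  0  0  0  0  0  0  0]
 [ 0  0  0  0  0  0  0  0  0  0  0  0  0  0  0  0  0  0]
 [ 0  0  0  0  0  0  0  0  0  0  0  0  0  0  0  0  0  0]]
```

The knob shifted about 1.8 rows, which is about 15 mm, so it is fully out. It was unmoved before the tug. Back to the bar.

```bash
python3 -c "
from pl import *
plan([(528.9,-41.5,70,.12),(528.9,-41.5,9.4,.12)])"
```

```text
now [ 561.4 -105.7   82.4] t 22.45 F [-0.6  0.2  0.9]
[ 0.451 -0.164  0.083] [-0.     0.     0.001]
[0.    0.    0.404] [0. 0. 0.]
```

```bash
python3 -m inch '[[0.451,-0.164,0.083,0,0,0,0.2],[0.451,-0.164,0.083,0,0,0,0.2],[0.451,-0.164,0.083,0,0,0,0.2],[0.451,-0.164,0.083,0,0,0,0.2]]'; python3 -m inch '[[0,0,0.15,0,0,0,0.2],[0,0,0.25,0,0,0,0.2],[0,0,0.35,0,0,0,0.2],[0,0,0.404,0,0,0,0.2],[0,0,0.404,0,0,0,0.2]]'; python3 -m inch '[[0,0,0,0,0,0,1],[0,0,0,0,0,0,1],[0,0,0,0,0,0,1],[0,0,0,0,0,0,1],[0,0,0,0,0,0,1],[0,0,0,0,0,0,1]]'; python3 -m inch '[[0,0,-0.03,0,0,0,1],[0,0,-0.06,0,0,0,1],[0,0,-0.08,0,0,0,1],[0,0,-0.08,0,0,0,1]]'; python3 - <<'E'
from pl import *
o=ctrl.get_obs(); P0=np.array([528.9,-41.5,10.0]); d=np.array([np.cos(.12),np.sin(.12),0])
# bar relative to hinge closed: 164 back, +2 up
A=R.from_rotvec(o['orientation'])
w=lambda th:P0+d*(164-164*np.cos(th)+2*np.sin(th))+np.array([0,0,164*np.sin(th)+2*np.cos(th)-2])
for th in np.arange(.05,1.01,.05): print(round(th,2),(A.inv().apply(w(th)-o['ee_pos'])/150).round(3))
E
```

```text
t: 22.95
ee_pos: [530.1, -42.3, 70.3]
orientation: [2.084, 2.35, 0.001]
ft_force: [-0.6, -0.6, -0.4]
width: 34.3
grasp_force: 0.0
t: 23.58
ee_pos: [528.7, -41.6, 8.9]
orientation: [-2.083, -2.35, 0.001]
ft_force: [0.1, 0.4, 0.5]
width: 35.0
grasp_force: 0.0
t: 24.32
ee_pos: [528.8, -41.6, 9.8]
orientation: [-2.084, -2.351, 0.001]
ft_force: [-2.9, -0.4, 6.1]
width: 7.9
grasp_force: 30.0
t: 24.82
ee_pos: [529.4, -41.5, 21.8]
orientation: [2.084, 2.351, 0.001]
ft_force: [0.7, 0.1, -1.9]
width: 8.7
grasp_force: 30.0
0.05 [ 0.001 -0.001  0.024]
0.1 [ 0.001  0.004 -0.03 ]
0.15 [ 0.001  0.011 -0.084]
0.2 [ 0.001  0.021 -0.138]
0.25 [ 0.001  0.034 -0.191]
0.3 [ 0.001  0.05  -0.244]
0.35 [ 0.001  0.068 -0.295]
0.4 [ 0.001  0.088 -0.346]
0.45 [ 0.001  0.112 -0.395]
0.5 [ 0.     0.137 -0.444]
0.55 [ 0.     0.165 -0.49 ]
0.6 [ 0.     0.196 -0.536]
0.65 [ 0.     0.228 -0.58 ]
0.7 [ 0.     0.263 -0.622]
0.75 [ 0.     0.3   -0.663]
0.8 [ 0.     0.338 -0.701]
0.85 [ 0.     0.379 -0.738]
0.9 [ 0.     0.421 -0.772]
0.95 [ 0.     0.465 -0.805]
1.0 [ 0.     0.511 -0.835]
```

The cover is free. I'll raise it along the arc.

```bash
python3 -m inch '[[0,0.004,-0.03,0,0,0,1],[0,0.011,-0.084,0,0,0,1],[0,0.021,-0.138,0,0,0,1],[0,0.034,-0.191,0,0,0,1],[0,0.05,-0.244,0,0,0,1],[0,0.068,-0.295,0,0,0,1],[0,0.068,-0.295,0,0,0,1]]'; python3 -m inch '[[0,0.02,-0.051,0,0,0,1],[0,0.044,-0.1,0,0,0,1],[0,0.069,-0.149,0,0,0,1],[0,0.097,-0.195,0,0,0,1],[0,0.128,-0.241,0,0,0,1],[0,0.128,-0.241,0,0,0,1]]'; python3 - <<'E'
from pl import *
o=ctrl.get_obs(); P0=np.array([528.9,-41.5,10.0]); d=np.array([np.cos(.12),np.sin(.12),0])
A=R.from_rotvec(o['orientation']); p=o['ee_pos']-P0
print(o['ee_pos'],"ang",np.arctan2(p[2]+2,164-p@d), np.hypot(p[2]+2,164-p@d))
w=lambda th:P0+d*(164-164*np.cos(th)+2*np.sin(th))+np.array([0,0,164*np.sin(th)+2*np.cos(th)-2])
for th in np.arange(.65,1.01,.05): print(round(th,2),(A.inv().apply(w(th)-o['ee_pos'])/150).round(3))
E
```

```text
t: 25.7
ee_pos: [538.9, -40.3, 66.3]
orientation: [-2.084, -2.351, 0.001]
ft_force: [-3.2, -2.7, -1.1]
width: 8.0
grasp_force: 30.0
t: 26.45
ee_pos: [557.0, -38.2, 102.6]
orientation: [-2.082, -2.35, 0.004]
ft_force: [-7.5, -3.1, 3.3]
width: 8.0
grasp_force: 30.0
[556.97139356 -38.15248647 102.58355868] ang 0.6086101760505817 165.4346150073127
0.65 [ 0.     0.042 -0.042]
0.7 [ 0.     0.077 -0.084]
0.75 [ 0.     0.114 -0.125]
0.8 [ 0.     0.152 -0.164]
0.85 [ 0.     0.193 -0.2  ]
0.9 [ 0.     0.235 -0.235]
0.95 [ 0.     0.279 -0.267]
1.0 [ 0.     0.324 -0.298]
```

```bash
python3 -m inch '[[0,0.035,-0.042,0,0,0,1],[0,0.07,-0.084,0,0,0,1],[0,0.106,-0.125,0,0,0,1],[0,0.144,-0.164,0,0,0,1],[0,0.144,-0.164,0,0,0,1]]'; python3 -m inch '[[0,0.041,-0.036,0,0,0,1],[0,0.083,-0.071,0,0,0,1],[0,0.127,-0.103,0,0,0,1],[0,0.127,-0.103,0,0,0,1],[0,0.127,-0.103,0,0,0,1],[0,0.127,-0.103,0,0,0,1]]'; python3 - <<'E'
from pl import *
o=ctrl.get_obs(); P0=np.array([528.9,-41.5,10.0]); d=np.array([np.cos(.12),np.sin(.12),0])
p=o['ee_pos']-P0; th=np.arctan2(p[2]+2,164-p@d)
print(o['ee_pos'],"ang",th,np.hypot(p[2]+2,164-p@d),o['ft_force'],o['moment'],o['qpos'])
a=ctrl.get_image("side");cv2.imwrite("pics/e.png",a[:,:,::-1])
s=cv2.imread("pics/side0.png")[:,:,::-1]
# white cover pixels: extent now vs at start; brass/rib near pocket
for im in(s,a):
    m=(im[175:200,195:250].astype(int).min(2)>235); print("white",m.sum())
# visibility of insert
r=cv2.imread("pics/r_side.png").astype(int)[198:214,246:262]; e=cv2.imread("pics/e.png").astype(int)[198:214,246:262]
print("insert diff",np.abs(r-e).mean())
E
```

```text
t: 27.08
ee_pos: [577.2, -35.7, 127.8]
orientation: [-2.081, -2.348, 0.006]
ft_force: [-14.0, -3.7, 12.4]
width: 8.3
grasp_force: 30.0
t: 27.82
ee_pos: [597.2, -33.4, 144.0]
orientation: [-2.083, -2.35, 0.004]
ft_force: [-14.4, -2.9, 16.7]
width: 8.2
grasp_force: 30.0
[597.15198822 -33.43927529 144.04607617] ang 0.9598650912931209 166.08926833995676 [-14.41992687  -2.90955449  16.69053284] [-0.58987244  2.4370782  -0.06783618] [-7.54191075e-02  4.37854243e-01  1.72186727e+00 -8.71812862e-04
  9.84607834e-01 -1.95341798e-01]
white 563
white 191
insert diff 1.0
```

```bash
python3 -m inch '[[0,-0.005,-0.007,0,0,0,1],[0,-0.005,-0.007,0,0,0,1],[0,-0.005,-0.007,0,0,0,1],[0,-0.005,-0.007,0,0,0,1],[0,-0.005,-0.007,0,0,0,1],[0,-0.005,-0.007,0,0,0,1]]'; python3 -c "
from workcell import ctrl
o=ctrl.get_obs();print(abs(o['qvel']).max(),o['t'])"
```

```text
t: 28.62
ee_pos: [597.5, -33.4, 144.3]
orientation: [-2.084, -2.351, 0.001]
ft_force: [-7.1, -2.6, 7.8]
width: 8.0
grasp_force: 30.0
0.0010245092006672275 28.625
```

Steady: the bar is held at about 0.95 rad with low force. Handing in.

```bash
python3 -c "
from workcell import ctrl
print(ctrl.close_job())"
```

```text
the job is handed in; nothing more can be done
None
```

The job is handed in at 28.6 s, though `close_job` returned no verdict: the insert sits flush in the pocket and is let go, the tug showed the cover was caught, the red knob was slid fully out, and the cover is held by its bar at about 55° (0.96 rad, worked out from the arm's pose).

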